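Find the hidden notch of a gauge rail with a spring plunger

ROBOT

A 6-joint arm with a two-finger parallel gripper is mounted at the origin on the work surface. World frame = base frame: x ahead of the robot, y to its left, z up, the work surface at z = 0. Lengths are in m, angles in rad, forces in N, time in s.
With the tool pointing down it reaches from about 0.275 to 0.75 m from the base axis. Payload 10.2 kg.
Tool frame: the origin (TCP) lies at the very end of the fingers, on their centre line; the grasp point (between the pads) lies 19 mm behind it; z points along the fingers, y is the line along which they close (so a half turn about z gives the same grasp; the last joint's range is limited). The gripper opens to 88 mm and grips with 3 to 60 N. Pads are 18 mm wide; open, the fingers measure 123 mm over their backs; the gripper's body (75 mm by 187 mm) begins 45 mm behind the grasp point.
Start: joints at [-1.485, 0.313, 1.498, -0, 1.331, -0.223], TCP at [0.16, -0.5, 0.215] pointing down, gripper open.
Joint ranges: [-2.94, 2.94], [-0.97, 2.17], [0.19, 2.56], [-1.23, 4.37], [0.02, 3.11], [-2.88, 2.88]. Speed limits (rad/s): [2.39, 2.39, 3.01, 3.14, 3.14, 3.14].

INTERFACE

Orientations are given as a unit quaternion [x, y, z, w].
In Python, from cell import env, vision gives the robot as it stands. Calls block until the motion is done:
- env.move_to(position, orientation): joint-space move of the TCP to a pose.
- env.move_straight(position, feed=0.15, orientation=None, force_limit=None): straight line of the TCP; orientation=None keeps the orientation; feed is the mean speed in m/s. With force_limit (N) it stops when the force on the tool has changed by that much, and returns True; else False.
- env.set_joints(angles): joint-space move.
- env.gripper_open() and env.grab(squeeze=None): open the fingers fully, or close them until they stop; squeeze is the grip in N (None keeps the last).
- env.hold(seconds).
- env.inverse_kinematics(position, orientation): joint angles nearest the present ones, or None.
- env.read_state(): the state.
- vision.grab_frame(name): name is "scene" or "top" or "wrist"; returns the picture (420x560x3 uint8, red, green, blue); there is no depth.
- vision.calibration(name): a dict with "mtx" (3x3 intrinsics, pixels), "dist" ([k1, k2, p1, p2, k3] as OpenCV has them; the pictures are not rectified), "world_from_camera" (4x4, takes a point from camera to world coordinates); the wrist camera has in their place "mount" (4x4, takes a point from camera to tool coordinates, whose origin is the TCP and whose axes are the flange's). Camera axes: x right, y up, looking along -z (the intrinsics and any distortion apply to the point x, -y, -z); pixel columns grow to the right and rows downward; lengths in m; the calibration is good to about 2 mm. A picture is of the moment at which its call begins: read the wrist's pose just before it. calibration takes no time and is no camera call.
A pose or a line that the arm cannot do raises env.Unreachable and nothing moves.
- env.hand_in(): hands the job in; it is judged then, once.
The state is a dict: "time": time; "qpos": joint angles; "qd": joint speeds; "joint_torque": joint torques, N m; "ee_pos": TCP position; "orientation": TCP orientation; "wrist_force": force on the tool from outside, world axes, zero at the start; "ft_torque": the same for the moment, N m; "gripper_width": finger opening in m; "grasp_force": force on a finger pad.
Only numpy, scipy, OpenCV 4.12 (cv2) and the standard library are available. Lean on these libraries where they do the work, as an engineer would, in place of code of your own. Each camera call takes 0.05 s, during which the arm holds its last target. There are 200 camera calls.

TASK

Take the spring plunger out of its wooden stand and set its tip into the rail's slot at either end, pressing lightly on the hidden bar. Keeping the tip in touch with the bar, draw it slowly along the slot until the tip drops into the bar's notch, stop there at once without forcing it, then press it gently home so that its collar sits flat on the rail and let go. Leave the jar, the tweezers and the ring clamp where they are.

Things in the scene. Friction and masses are not known exactly. Their poses are not given: they have to be found in the camera images.
- plunger_grip (a point): Spring plunger: loose upright metal hand tool, about 140 g. Point on its axis, half-way up its round grip (20 mm diameter, 60 mm long, dark rings); z runs up the tool. Below the grip a flat collar, 32 mm diameter, 6 mm thick, underside 36 mm below this point; below that a sprung tip, 30 mm long (end 66 mm below this point). Starts in the stand's hole, collar on the stand, any yaw.
- plunger_collar (a point): Middle of the underside of the plunger's collar, 36 mm below the grip point. From here the sprung tip sticks out 30 mm downwards: a steel pin of 8 mm diameter with a small chamfer. Pressed, it slides up into the tool by up to 10 mm, with about 1.2 N at first and 0.6 N more for each mm; it springs out again when free.
- stand: Light wooden block, 75 x 75 x 40 mm high, fixed to the bench, with a hole of 17 mm diameter in the middle of its top, 36 mm deep, in which the plunger stands. Origin at the centre of its underside.
- rail: Gauge rail: steel block fixed to the bench, 60 mm wide (x), 330 mm long (y), 46 mm high, a long slot in its flat top. Origin: centre of its underside. Four screw heads, 3 mm high, on top 145 mm from the middle along y, 16 mm off the middle line. Inside a flat gauge bar is clamped, its face 22 mm below the top, hidden by soft black dust lips in the slot that give way without resistance.
- rail_slot (a point): Middle of the rail's slot, level with the rail's top. Slot: 13 mm wide (x), 150 mm long (y), z up. Somewhere within 40 mm of here along y the bar below has one cross notch, 12 mm wide along y, upright walls, 10 mm deep, to be found by feel. With the tip in it the collar can lie flat on the rail, the tip fully out; elsewhere the spring lifts the collar off the rail when let go.
- jar: Bystander: closed glass jar with a black cap, 48 mm diameter, 75 mm high, beyond the rail. Origin at the centre of its underside.
- tweezers: Bystander: steel tweezers lying flat, 125 mm long, 5 mm high, between the robot and the rail. Origin at the middle, on the bench.
- ring_clamp: Bystander: wooden ring clamp with a brass band, lying flat, 110 x 39 x 26 mm high, beyond the stand. Origin at the middle, on the bench.
Not all that is in view belongs to the job. What is meant by the part that bears plunger_grip is not red or turquoise, and is the smaller of those in its own colour.

How it is judged:
By the outcome, as a careful person would: the job done as asked, in the order asked, and still so for the second after the job is handed in, with the robot touching nothing.
It also fails if it takes over 48 s, if anything falls off the work surface, if the arm or the gripper's body presses on something with over 40 N, if the wrist force passes 120 N, or if a joint passes its speed limit or range.

## Working session

There is one attempt and no reset: what is moved stays moved. The work goes in short steps, each a Python script; the robot and the scene stay as the last script left them, time stands still between calls to the robot, and variables do not carry over. Pictures are saved under pics/ and viewed, at most 10 in all, crops included, and the job is handed in when it is done.

```bash
ls; mkdir -p pics; python3 - <<'E'
from cell import env, vision
import cv2, numpy as np, json
for n in ("scene","top"):
    im=vision.grab_frame(n); cv2.imwrite(f"pics/{n}0.png",im[:,:,::-1])
    c=vision.calibration(n); print(n,{k:np.round(v,4).tolist() for k,v in c.items()})
s=env.read_state(); print(s)
E
```

```text
pics
scene {'mtx': [[451.9792, 0.0, 275.4633], [0.0, 451.9792, 199.9638], [0.0, 0.0, 1.0]], 'dist': [-0.1489, 0.0, 0.0, 0.0, 0.0], 'world_from_camera': [[0.5916, -0.646, 0.4823, 1.1134], [0.8062, 0.4742, -0.3537, -0.2582], [-0.0002, 0.5981, 0.8014, 0.959], [0.0, 0.0, 0.0, 1.0]]}
top {'mtx': [[378.9274, 0.0, 278.9039], [0.0, 378.9274, 208.9905], [0.0, 0.0, 1.0]], 'dist': [0.0191, 0.0, 0.0, 0.0, 0.0], 'world_from_camera': [[0.0245, 0.9962, -0.0835, 0.5072], [-0.9994, 0.0265, 0.0229, 0.1249], [0.025, 0.0829, 0.9962, 0.7904], [0.0, 0.0, 0.0, 1.0]]}
{'time': 0.1, 'qpos': array([-1.48538711e+00,  3.13377409e-01,  1.49834884e+00, -1.93768192e-05,
        1.33099818e+00, -2.23389081e-01]), 'qd': array([-1.53714863e-03, -2.14449105e-03, -1.53762094e-03,  1.83072485e-03,
       -6.97703636e-04, -9.11528916e-05]), 'joint_torque': array([ 1.83357515e-03, -4.02817690e+01, -2.52647352e+01,  6.95416611e-02,
        3.42354854e-02, -4.49148524e-05]), 'ee_pos': array([ 0.15952238, -0.49992137,  0.21473145]), 'orientation': array([ 9.88103599e-01,  1.53788680e-01,  2.96223141e-05, -5.65193387e-04]), 'wrist_force': array([ 0.9868796 , -0.72278272,  0.22240096]), 'ft_torque': array([-0.00889968,  0.01827576, -0.01245052]), 'grasp_force': 0.0, 'gripper_width': 0.08804311223733886}
```

View pics/scene0.png

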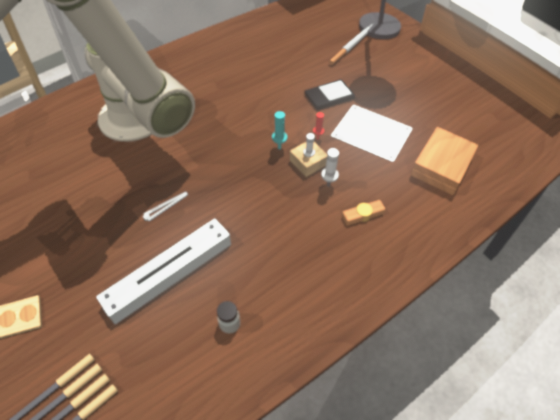

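View pics/top0.png

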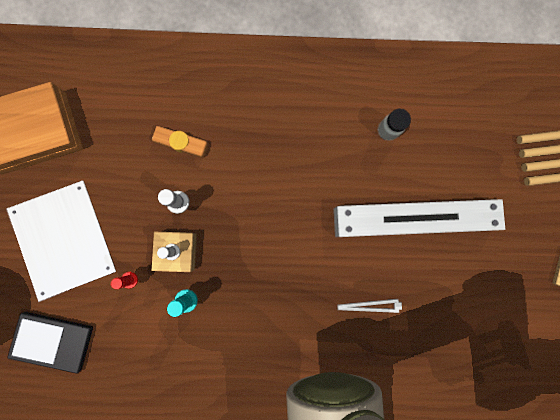

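The scene shows a small silver tool in the stand (top view about 168,252). A larger silver one stands free at 173,200, red is at 123,281 and turquoise at 182,303. The rail is at 420,218 with its slot at 421,217, so the target is the silver tool in the stand.

```bash
cat > h.py <<'E'
import numpy as np, cv2
from cell import env, vision
from scipy.spatial.transform import Rotation as R
def cam(name, state=None):
    c=vision.calibration(name)
    if name!="wrist": return c["mtx"],c["dist"],np.array(c["world_from_camera"])
    T=np.eye(4); T[:3,:3]=R.from_quat(state["orientation"]).as_matrix(); T[:3,3]=state["ee_pos"]
    return c["mtx"],c["dist"],T@np.array(c["mount"])
def rays(C,px):
    K,d,T=C
    u=cv2.undistortPoints(np.array(px,float).reshape(-1,1,2),np.array(K),np.array(d)).reshape(-1,2)
    D=np.c_[u[:,0],-u[:,1],-np.ones(len(u))]@T[:3,:3].T
    return T[:3,3],D
def plane(C,px,z):
    o,D=rays(C,px); return o+D*((z-o[2])/D[:,2])[:,None]
def tri(C1,p1,C2,p2):
    o1,d1=rays(C1,[p1]); o2,d2=rays(C2,[p2])
    s=np.linalg.lstsq(np.c_[d1[0],-d2[0]],o2-o1,rcond=None)[0]
    a,b=o1+s[0]*d1[0],o2+s[1]*d2[0]; return (a+b)/2,np.linalg.norm(a-b)
def quat(yaw):  # tool down, closing axis (tool y) at angle yaw from world -y... 
    return (R.from_euler('z',yaw)*R.from_euler('x',np.pi)).as_quat()
E
python3 - <<'E'
from h import *
t=cv2.imread("pics/top0.png"); s=cv2.imread("pics/scene0.png")
def blobs(im,roi,lo,hi,amin=15):
    x0,y0,x1,y1=roi; m=cv2.inRange(cv2.cvtColor(im,cv2.COLOR_BGR2HSV)[y0:y1,x0:x1],lo,hi)
    for c in cv2.findContours(m,cv2.RETR_EXTERNAL,cv2.CHAIN_APPROX_NONE)[0]:
        if cv2.contourArea(c)>amin:
            r=cv2.minAreaRect(c); yield (r[0][0]+x0,r[0][1]+y0),r[1],r[2],cv2.boxPoints(r)+[x0,y0]
C=cam("top"); S=cam("scene")
print("rail"); 
for b in blobs(t,(320,180,520,250),(0,0,120),(180,60,255),500):
    print(b[:3]); P=plane(C,b[3],.046); print(P.round(4).tolist(), P.mean(0))
print("slot")
for b in blobs(t,(375,205,470,232),(0,0,0),(180,255,70),100):
    print(b[:3]); P=plane(C,b[3],.046); print(P.round(4).tolist(), P.mean(0))
print("stand")
for b in blobs(t,(140,222,205,280),(12,60,120),(30,255,255),300):
    print(b[:3]); P=plane(C,b[3],.04); print(P.round(4).tolist(), P.mean(0))
o=np.hstack([cv2.resize(t[170:330,90:230],None,fx=3,fy=3,interpolation=2),cv2.resize(s[90:220,260:360],None,fx=3.69,fy=3.69,interpolation=2)])
cv2.imwrite("pics/crop.png",o); print(o.shape)
E
```

```text
rail
((420.5701904296875, 217.6845703125), (31.139646530151367, 166.68869018554688), 87.61405944824219)
[[0.5794, -0.0064, 0.046], [0.6021, -0.3387, 0.046], [0.5402, -0.3397, 0.046], [0.518, -0.0097, 0.046]] [ 0.55992439 -0.17361694  0.046     ]
slot
((420.9164123535156, 217.53547286987305), (5.229309558868408, 74.06063079833984), 87.56334686279297)
[[0.5602, -0.1003, 0.046], [0.5704, -0.2476, 0.046], [0.56, -0.2479, 0.046], [0.5499, -0.1007, 0.046]] [ 0.56009911 -0.17409808  0.046     ]
stand
((171.8385238647461, 251.58366012573242), (39.42308044433594, 39.98448181152344), 3.5763344764709473)
[[0.4442, 0.353, 0.04], [0.5215, 0.3523, 0.04], [0.5186, 0.2757, 0.04], [0.441, 0.2771, 0.04]] [0.48131956 0.31452364 0.04      ]
(480, 789, 3)
```

View pics/crop.png

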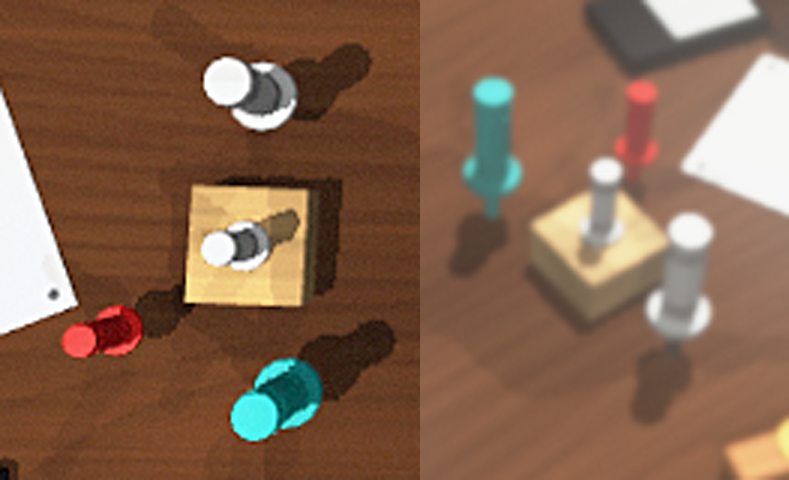

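The crop shows the plunger top at about (163,253) in the top view and (310,136) in the scene view. Its taller neighbours' tops are at top/scene pixels (165,197)/(333,153), (175,309)/(280,115) and (117,284)/(320,115).

```bash
python3 - <<'E'
from h import *
C=cam("top"); S=cam("scene")
for n,a,b in (("pl",(163,253),(310.4,136.1)),("big",(165.3,197),(333.2,152.9)),("turq",(175.3,308.7),(279.8,114.9)),("red",(116.7,283.7),(319.9,115.2))):
    print(n,tri(C,a,S,b))
print(plane(C,[(163,253)],.106), plane(C,[(396,121)],.075))
q0=env.read_state()["qpos"]
for yaw in (0,.2,-.2,np.pi/2,-np.pi/2):
    for p in ((.481,.3145,.062),(.56,-.174,.066)): print(yaw,p,np.round(env.inverse_kinematics(p,quat(yaw)),2))
M=np.array(vision.calibration("wrist")["mount"]); print(M.round(3), vision.calibration("wrist")["mtx"])
E
```

```text
pl (array([0.48177743, 0.316635  , 0.10318228]), np.float64(0.005515328177424313))
big (array([0.57942451, 0.31009471, 0.12749874]), np.float64(0.00383272633479294))
turq (array([0.389268  , 0.28406278, 0.12818679]), np.float64(0.005438468003186714))
red (array([0.42439432, 0.39922335, 0.0905767 ]), np.float64(0.004591527785642553))
[[0.48057237 0.31335818 0.106     ]] [[ 0.74464528 -0.11478806  0.075     ]]
0 (0.481, 0.3145, 0.062) [ 0.38  0.58  1.52 -0.    1.04  1.95]
0 (0.56, -0.174, 0.066) [-0.5   0.6   1.48 -0.    1.06  1.07]
0.2 (0.481, 0.3145, 0.062) [ 0.38  0.58  1.52 -0.    1.04  1.75]
0.2 (0.56, -0.174, 0.066) [-0.5   0.6   1.48 -0.    1.06  0.87]
-0.2 (0.481, 0.3145, 0.062) [ 0.38  0.58  1.52 -0.    1.04  2.15]
-0.2 (0.56, -0.174, 0.066) [-0.5   0.6   1.48 -0.    1.06  1.27]
1.5707963267948966 (0.481, 0.3145, 0.062) [ 0.38  0.58  1.52 -0.    1.04  0.38]
1.5707963267948966 (0.56, -0.174, 0.066) [-0.5   0.6   1.48  0.    1.06 -0.5 ]
-1.5707963267948966 (0.481, 0.3145, 0.062) [ 0.38  0.58  1.52  0.    1.04 -2.77]
-1.5707963267948966 (0.56, -0.174, 0.066) [-0.5   0.6   1.48 -0.    1.06  2.64]
[[ 0.     0.961  0.275  0.071]
 [ 1.    -0.     0.    -0.   ]
 [ 0.     0.275 -0.961 -0.17 ]
 [ 0.     0.     0.     1.   ]] [[330.43577487   0.         282.14334607]
 [  0.         330.43577487 211.39001935]
 [  0.           0.           1.        ]]
```

```bash
python3 - <<'E'
from h import *
env.move_to([.48,-.174,.20],quat(0)); env.hold(.2)
s=env.read_state(); np.save("s_rail.npy",np.r_[s["ee_pos"],s["orientation"]]); im=vision.grab_frame("wrist"); cv2.imwrite("pics/w_rail.png",im[:,:,::-1])
env.move_to([.4805,.314,.20],quat(0)); env.hold(.2)
s2=env.read_state(); np.save("s_st.npy",np.r_[s2["ee_pos"],s2["orientation"]]); im2=vision.grab_frame("wrist"); cv2.imwrite("pics/w_st.png",im2[:,:,::-1])
print(s2["time"],s["ee_pos"],s2["ee_pos"])
cv2.imwrite("pics/w2.png",np.hstack([cv2.resize(i[:,:,::-1],(400,300)) for i in (im,im2)]))
hsv=cv2.cvtColor(im,cv2.COLOR_RGB2HSV); C=cam("wrist",s)
for nm,lo,hi in (("rail",(0,0,120),(180,60,255)),("dark",(0,0,0),(180,255,60))):
    for c in cv2.findContours(cv2.inRange(hsv,lo,hi),cv2.RETR_EXTERNAL if nm=="rail" else cv2.RETR_LIST,cv2.CHAIN_APPROX_NONE)[0]:
        if cv2.contourArea(c)>400:
            r=cv2.minAreaRect(c); P=plane(C,cv2.boxPoints(r),.046)
            print(nm,np.round(r[0]),np.round(r[1]),P.mean(0).round(4),(np.linalg.norm(P[0]-P[1]),np.linalg.norm(P[1]-P[2])))
E
```

```text
4.0 [ 0.47982485 -0.17456691  0.19999492] [0.48086706 0.31340952 0.20004223]
rail [226. 262.] [19. 68.] [ 0.401  -0.1139  0.046 ] (np.float64(0.07232853922974639), np.float64(0.022138358935687646))
rail [282. 105.] [ 68. 354.] [ 0.5624 -0.1721  0.046 ] (np.float64(0.3295180151232305), np.float64(0.06277345653922964))
dark [ 22. 322.] [39. 27.] [0.3221 0.1339 0.046 ] (np.float64(0.0393175857982094), np.float64(0.0498122556296155))
dark [495. 324.] [67. 37.] [ 0.3195 -0.4234  0.046 ] (np.float64(0.04270977368279428), np.float64(0.09734335905764008))
dark [280. 334.] [170. 559.] [ 0.2895 -0.1702  0.046 ] (np.float64(0.6167772534893894), np.float64(0.2599810462961981))
dark [281. 105.] [ 13. 156.] [ 0.5616 -0.1728  0.046 ] (np.float64(0.14651275255735952), np.float64(0.01166578524939979))
```

View pics/w2.png

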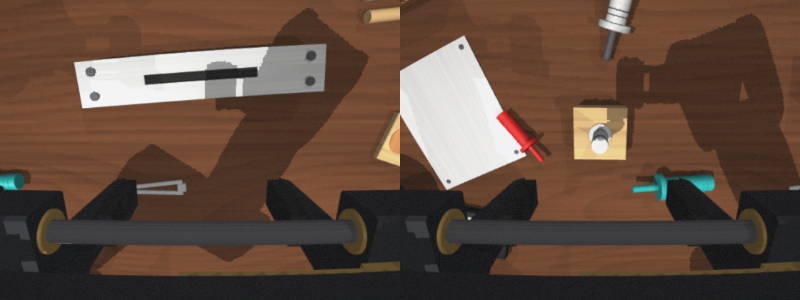

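In the wrist views the rail's slot is at (281,105) and the plunger's top at about (280,204). The three spare tools have toppled by themselves and lie on the bench, clear of the stand and below finger height. I'll measure the plunger once more from here.

```bash
python3 - <<'E'
from h import *
v=np.load("s_st.npy"); C=cam("wrist",dict(ee_pos=v[:3],orientation=v[3:]))
im=cv2.imread("pics/w_st.png"); hsv=cv2.cvtColor(im,cv2.COLOR_BGR2HSV)
roi=np.s_[130:240,230:330]
m=cv2.inRange(hsv,(12,60,120),(30,255,255))[roi]
c=max(cv2.findContours(m,cv2.RETR_EXTERNAL,2)[0],key=cv2.contourArea); r=cv2.minAreaRect(c)
P=plane(C,cv2.boxPoints(r)+[230,130],.04); print("stand",P.mean(0),np.linalg.norm(P[0]-P[1]),np.linalg.norm(P[1]-P[2]))
g=cv2.cvtColor(im,cv2.COLOR_BGR2GRAY)[roi]
for t in (190,215,235):
  for c in cv2.findContours((cv2.inRange(hsv,(0,0,t),(180,40,255))[roi]),cv2.RETR_EXTERNAL,1)[0]:
    if cv2.contourArea(c)>60: (x,y),rad=cv2.minEnclosingCircle(c); print(t,x+230,y+130,rad,plane(C,[(x+230,y+130)],.106))
cv2.imwrite("pics/w_crop.png",cv2.resize(im[roi],None,fx=5,fy=5,interpolation=2))
E
```

```text
stand [0.48194788 0.31612442 0.04      ] 0.07506865849079795 0.07685833985593474
190 279.2491035461426 203.65412139892578 11.82781982421875 [[0.48279589 0.31630689 0.106     ]]
190 276.0 186.0 14.212770462036133 [[0.49761434 0.31890147 0.106     ]]
215 279.3695640563965 204.5 11.641279220581055 [[0.48207489 0.31620971 0.106     ]]
215 275.5 186.0 13.901538848876953 [[0.49761466 0.31930762 0.106     ]]
235 279.07316970825195 204.51219177246094 11.027755737304688 [[0.48206464 0.31645425 0.106     ]]
```

View pics/w_crop.png

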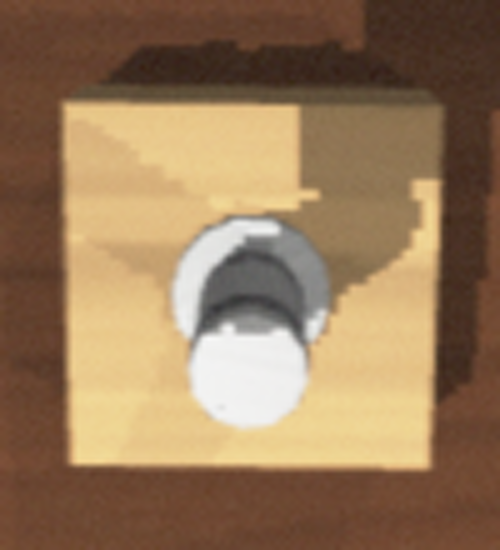

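```bash
python3 - <<'E'
from h import *
v=np.load("s_rail.npy"); C=cam("wrist",dict(ee_pos=v[:3],orientation=v[3:]))
im=cv2.imread("pics/w_rail.png"); m=cv2.inRange(cv2.cvtColor(im,cv2.COLOR_BGR2HSV),(0,0,0),(180,255,60))[60:150,150:420]
c=max(cv2.findContours(m,cv2.RETR_LIST,1)[0],key=cv2.contourArea)
P=plane(C,c.reshape(-1,2)+[150,60],.046); l=cv2.fitLine(P[:,:2].astype(np.float32),2,0,.01,.01).ravel(); print("slot line",l,np.arctan(-l[0]/l[1]))
q=quat(0); env.move_straight([.4815,.3153,.10],.1,q)
env.move_straight([.4815,.3153,.063],.1); env.hold(.2); s=env.read_state(); print(s["time"],s["ee_pos"],s["wrist_force"])
env.grab(25); s=env.read_state(); print(s["time"],s["ee_pos"],s["gripper_width"],s["grasp_force"],s["wrist_force"])
np.save("g.npy",s["ee_pos"])
print(env.move_straight([.4815,.3153,.063+.05],.1)); env.hold(.2); s=env.read_state(); print(s["time"],s["gripper_width"],s["wrist_force"])
env.move_straight([.4815,.3153,.19],.15)
E
```

```text
slot line [ 0.06687375 -0.9977614   0.56121707 -0.17313771] 0.0669237
5.9167 [0.48186156 0.3154355  0.06371927] [-0.25337361 -0.53458029  0.28088517]
6.9667 [0.4815066  0.3153733  0.06301243] 0.018886393222797768 24.99443926848471 [ 0.06162371 -0.25882503  0.54173684]
False
7.8167 0.01904235025408153 [ 0.26667222 -0.22659498 -1.48100597]
```

```bash
cat >> h.py <<'E'
def at(s,c): # TCP target for slot coordinate s and collar height c over the rail (m)
    return np.array([.5612-.067*s,-.1735+s,.046+c+.023])
def show(t): 
    s=env.read_state(); print(t,round(s["time"],2),s["ee_pos"].round(4),s["wrist_force"].round(2),s["gripper_width"].round(4)); return s
E
python3 - <<'E'
from h import *
q=quat(.067)
env.move_to(at(.064,.09),q); env.hold(.1)
env.move_straight(at(.064,.035),.15); env.hold(.3); show("above")
hit=env.move_straight(at(.064,.010),.03,force_limit=2.5); show(("hit",hit))
if not hit: env.hold(.2); show("in slot")
s=env.read_state(); im=vision.grab_frame("wrist"); cv2.imwrite("pics/w_in.png",im[:,:,::-1])
E
```

```text
Traceback (most recent call last):
  File "h.py", line 25, in show
    s=env.read_state(); print(t,round(s["time"],2),s["ee_pos"].round(4),s["wrist_force"].round(2),s["gripper_width"].round(4)); return s
                                                                                                  ^^^^^^^^^^^^^^^^^^^^^^^^
AttributeError: 'float' object has no attribute 'round'
```

```bash
sed -i 's/s\["gripper_width"\].round(4)/round(float(s["gripper_width"]),4)/' h.py
python3 - <<'E'
from h import *
show("above")
hit=env.move_straight(at(.064,.010),.03,force_limit=2.5); show(("hit",hit))
if not hit: env.hold(.2); show("in slot")
s=env.read_state(); im=vision.grab_frame("wrist"); cv2.imwrite("pics/w_in.png",im[:,:,::-1])
E
```

```text
above 10.99 [ 0.5572 -0.1096  0.1047] [-0.03  0.37 -2.02] 0.0194
('hit', False) 11.97 [ 0.557  -0.1096  0.0792] [ 0.84 -0.13 -2.3 ] 0.0191
in slot 12.18 [ 0.557  -0.1095  0.0791] [ 0.58 -0.13 -1.92] 0.019
```

View pics/w_in.png

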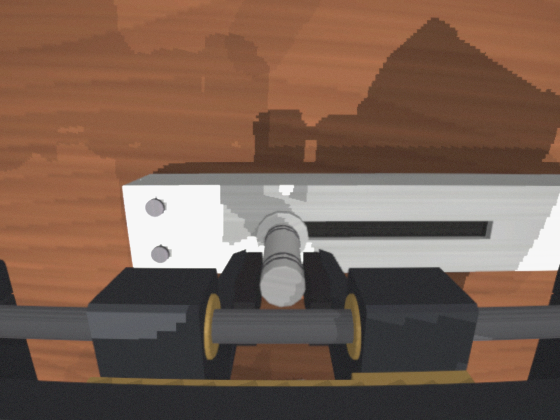

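The picture shows the tip inside the slot at its left end, with the collar at (283,232) in line with the slot at (400,230). Next I press lightly and draw it along.

```bash
python3 - <<'E'
from h import *
b=np.mean([env.read_state()["wrist_force"][2]]); 
env.move_straight(at(.064,.004),.02,force_limit=8); env.hold(.2); show("pressed")
print(env.move_straight(at(.047,.004),.015,force_limit=4)); env.hold(.1); s=show("drawn")
if s["wrist_force"][2]>0.5:
    hit=env.move_straight(at(-.045,.004),.008,force_limit=2.2); show(("hit",hit)); env.hold(.15); show("settled")
E
```

```text
pressed 12.88 [ 0.557  -0.1096  0.0732] [0.43 0.21 2.15] 0.0188
False
drawn 14.26 [ 0.5581 -0.1265  0.073 ] [-0.25  1.86  1.82] 0.0195
('hit', True) 18.76 [ 0.5595 -0.1531  0.0724] [ 0.15 -1.55 -0.63] 0.0191
settled 18.91 [ 0.5595 -0.1528  0.0724] [-0.21 -1.3  -0.07] 0.019
```

The tip's trailing chamfer is still on the notch's edge, since Fy has reversed sign and Fz is only partly down. I'll creep on in small steps until Fz falls to the free level.

```bash
python3 - <<'E'
from h import *
s=env.read_state(); y=s["ee_pos"][1]; p=at(y+.1735,.004); p[2]=s["ee_pos"][2]
for i in range(5):
    y-=.0005; p[:2]=at(y+.1735,0)[:2]
    env.move_straight(p,.008); env.hold(.15)
    f=np.mean([show(i)["wrist_force"]]+[ (env.hold(.02),env.read_state()["wrist_force"])[1] for _ in range(3)],axis=0); print(f.round(2))
    if f[2]<-1.4: break
E
```

```text
0 19.32 [ 0.5597 -0.1532  0.0723] [-0.07 -0.82 -1.53] 0.0189
[ 0.27 -0.29 -1.69]
```

```bash
python3 - <<'E'
from h import *
s=env.read_state(); p=s["ee_pos"].copy(); p[2]=.0670
hit=env.move_straight(p,.006,force_limit=3); show(("home",hit)); env.hold(.2); show("settled")
E
```

```text
('home', True) 20.0 [ 0.5598 -0.1532  0.0689] [-1.17  1.27  5.6 ] 0.0193
settled 20.2 [ 0.5598 -0.1532  0.0689] [-0.6  0.5  5.6] 0.0191
```

The collar made contact at z = 0.0689, against the expected 0.069. I'll release, back off and check.

```bash
python3 - <<'E'
from h import *
env.gripper_open(); env.hold(.1); p=env.read_state()["ee_pos"].copy(); p[2]=.17
env.move_straight(p,.12); env.move_to([.40,-.16,.22],quat(0)); env.hold(.3); show("away")
w=vision.grab_frame("wrist"); s=vision.grab_frame("scene")
cv2.imwrite("pics/end.png",np.hstack([w,cv2.resize(s[200:340,80:267],(560,420))])[:,:,::-1][::1])
i=cv2.imread("pics/end.png"); cv2.imwrite("pics/end.png",cv2.resize(i,(800,300)))
E
```

```text
away 23.4 [ 0.4005 -0.1599  0.2195] [-0.26  0.09 -0.38] 0.0882
```

View pics/end.png

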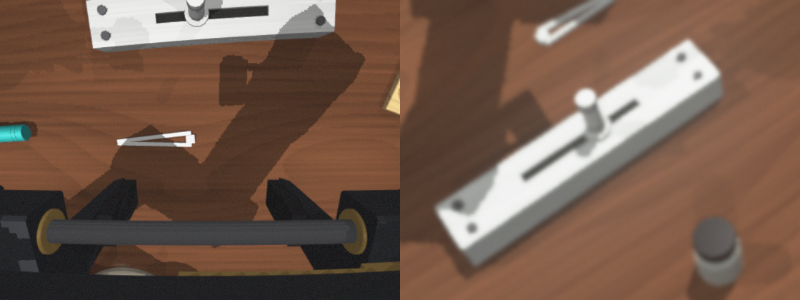

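The plunger stands upright in the slot with its collar on the rail (about 197,22 in the left picture and 597,130 in the right). The tweezers and jar haven't moved.

```bash
python3 -c "
from cell import env
print(env.hand_in())"
```

```text
the job is handed in; nothing more can be done
None
```

I handed the job in at about 23.4 s robot time: the tip dropped into the notch about 20 mm from the slot's middle on the +y side, I pressed the collar home on the rail with about 7.5 N and released it, and the last pictures show it standing upright with the jar and tweezers unmoved (the ring clamp was not re-checked, and the three spare tools toppled on their own early on).

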